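# Press a button badge with desk-mounted locking pliers

### The job

Push the die carriage with the blue badge fully home under the jaw of the locking pliers, then press the red handle down until the pliers snap over centre and stay locked on the badge by themselves once you let go, without bearing down hard on the handle. Then push the yellow release lever so that the jaw springs open, leaving the badge back pressed fully in and the carriage home. Press the badge only with the pliers, and leave the mug, pen cup, mouse and phone alone.

Things in the scene. Friction and masses are not known exactly. Their poses are not given: they have to be found in the camera images.
- pliers: Locking pliers fixed on a grey base plate (100 mm in x, y -220 to +210 mm, 10 mm thick) on the desk. Origin at desk level, z up. They lie along its y axis: jaws to -y, red handle and yellow release lever to +y; x is across, away from the robot. The steel head at y -55 to +11 mm is 83 mm tall, the open jaw about 95 mm high. A black fixed lower handle lies under the red one, top 39 mm.
- knob (a point): Middle of the black square knob (16 x 16 mm, 40 mm tall, top 65 mm above the desk, this point 50 mm above the desk) that stands upright on the outer end of the die carriage. It is 164 mm to -y of the pliers' origin when the carriage is home. Push it to pliers' +y to send the carriage home; it slides with about 4 N and stops hard.
- carriage (a joint): How far the die carriage is drawn out towards pliers' -y, in m: 0 fully home under the jaw (hard stop), at most 0.05.
- badge_back (a joint): How far the brass back disc (39 mm across) has been pressed into the blue badge front on the carriage, in m: 0 standing 6 mm proud, 0.006 fully in. A tight fit, about 16 N.
- jaw (a joint): Angle of the upper jaw in rad: about 0 to 0.08 open, about 0.15 shut on the badge. It hardly changes (under 0.01) around the locking point, so it does not show whether the pliers have gone over centre.
- handle: The red upper handle with its steel neck. Origin on its pivot, 75 mm above the desk and 10 mm to -y of the pliers' origin; it swings down about the pliers' x axis. The red grip is 26 mm wide, 14 mm thick and runs from 45 to 150 mm from the pivot. It starts raised by about 0.45 to 0.75 rad and is roughly level when locked.
- handle_pad (a point): Place to press down: top of the red grip, 115 mm from its pivot. It locks 73 to 91 mm above the desk, as set by a screw that cannot be seen. It takes 6 to 10 N here, fading to about 2 N at dead centre; some 5 mm lower it meets a stop (about 12 N per mm) and stays locked when let go; let go before dead centre, it springs up. More than 30 N here harms it.
- release (a joint): Angle of the release lever in rad: 0 at rest, grows up to 1.0 as its outer yellow pad is pushed down; a light spring returns it.
- lever_pad (a point): Middle of the top of the yellow release pad (28 mm across x, 22 mm along y), 201 mm to +y of the pliers' origin, about 79 mm above the desk at rest. It swings down about a pivot 158 mm to +y and 63 mm up. Pushed down (2 to 5 N, then up to 10 N more as it lifts the locked handle; free play of up to 20 mm first; 40 mm in all) it lifts the red handle over centre, which then springs up.
- mug: White mug, 76 mm across, 85 mm tall, origin under its centre. Bystander.
- pen_cup: Black square pen cup, 75 mm wide, 85 mm tall, pens up to 123 mm, origin under its centre. Bystander.
- mouse: Black computer mouse, 105 x 60 mm, 34 mm tall, origin under its centre. Bystander.
- phone: Phone lying flat, 72 x 148 mm, 9 mm thick, origin under its centre. Bystander.

How it is judged:
By the outcome, as a careful person would: the job done as asked, in the order asked, and still so for the second after the job is handed in, with the robot touching nothing.
It also fails if it takes over 72 s, if anything falls off the work surface, if the arm or the gripper's body presses on something with over 40 N, if the wrist force passes 120 N, or if a joint passes its speed limit or range.

### The arm

A 6-joint arm with a two-finger parallel gripper is mounted at the origin on the work surface. World frame = base frame: x ahead of the robot, y to its left, z up, the work surface at z = 0. Lengths are in m, angles in rad, forces in N, time in s.
With the tool pointing down it reaches from about 0.35 to 0.775 m from the base axis. Payload 5.5 kg.
Tool frame: the origin (TCP) lies on the centre line of the jaws, within the pads' length; the fingertips stand ctrl.tip_reach ahead of it and the grasp point (between the pads) is the TCP (ctrl.tip_reach is the distance from the TCP to the fingertips, in m); z points along the fingers, y is the line along which they close (so a half turn about z gives the same grasp; the last joint's range is limited). The gripper opens to 85 mm and grips with 20 to 120 N. Pads are 22 mm wide; open, the fingers measure 114 mm over their backs; the gripper's body (76 mm by 85 mm) begins 54 mm behind the grasp point. The pads swing forward as they close: fully open they stand 13 mm farther back than shut.
Start: joints at [-1.305, 0.313, 0.046, 1.304, 0, 1.431], TCP at [0.227, -0.528, 0.25] pointing down, gripper open.
Joint ranges: [-2.76, 2.76], [-0.86, 1.69], [-1.03, 1.26], [-2.2, 2.34], [-1.47, 1.5], [-3.14, 3.14]. Speed limits (rad/s): [2.57, 2.57, 3.14, 3.14, 3.14, 3.14].

### API

Orientations are given as a rotation vector (axis times angle).
In Python, from workcell import ctrl gives the robot as it stands.
- The arm moves only by the tool drive_tool, never from a script. Its argument "plan" is a list of rows, each an object of numbers: "dx", "dy", "dz": the shift along the tool's x, y, z in m; "rx", "ry", "rz": the turn, a rotation vector about the tool's x, y, z in degrees. In form: [{"dx": .., "dy": .., "dz": .., "rx": .., "ry": .., "rz": ..}, ...]. A call has 1 to 10 rows; each row is the pose to reach, as a shift and turn from the pose commanded when the call began, along the tool's axes at that moment; what a row does not reach only later rows make up. A row lasts 1/8 s, in which the tool goes at most 62.5 mm and 10.7 degrees, less where a joint would pass 70% of its speed; a pose out of reach is approached as far as the arm can. A call with a gripper value outside its range is refused whole. "claw" is the finger opening in m, from 0 to 0.0854, set as the call begins (left out, the last holds). The fingers move at their own pace and stop on an object; "squeeze" is the grip in N (left out, the last holds). Time passes only in rows, so rows that repeat a pose let the fingers close. It gives the time, the measured TCP pose, the force, the opening and the grip force at its end, in the units of the state.
- ctrl.sense(): the state, without advancing time (a new reading comes with each control period).
- ctrl.get_image(name): name is "side" or "top" or "wrist"; returns a dict with "img" (384x512x3 uint8, red, green, blue), "K" (3x3 intrinsics, pixels), "extrinsics" (4x4, takes a point from camera to world coordinates). Camera axes: x right, y down, z forward; pixel columns grow to the right and rows downward; lengths in m; the calibration is good to about 2 mm. A picture is of the moment at which its call begins. There is no depth.
- ctrl.hand_in(): hands the job in; it is judged then, once.
The state is a dict: "t": time; "qpos": joint angles; "joint_velocities": joint speeds; "effort": joint torques, N m; "ee_pos": TCP position; "ee_rot": TCP orientation; "ft_force": force on the tool from outside, world axes, zero at the start; "wrist_torque": the same for the moment, N m; "opening": opening from 0.0 (shut) to 1.0 (fully open); "grasp_force": force on a finger pad.
Only numpy, scipy, OpenCV 4.12 (cv2) and the standard library are available. Lean on these libraries where they do the work, as an engineer would, in place of code of your own. Each camera call takes 0.05 s, during which the arm holds its last target. There are 200 camera calls.

## Working session

There is one attempt and no reset: what is moved stays moved. The work goes in short steps, Python scripts to look and compute and a tool call to move; the robot and the scene stay as the last step left them, time stands still between calls to the robot, and variables do not carry over. Pictures are saved under pics/ and viewed, at most 10 in all, crops included, and the job is handed in when it is done.

Besides the shell and the picture viewer there is one more tool, called after "Emit:" as name(argument=value, ...), one argument or row to a line, values as JSON. drive_tool: Moves the arm, as the interface text tells. Its arguments: {"type":"object","properties":{"plan":{"type":"array","items":{"type":"object","properties":{"dx":{"type":"number"},"dy":{"type":"number"},"dz":{"type":"number"},"rx":{"type":"number"},"ry":{"type":"number"},"rz":{"type":"number"}}}},"claw":{"type":"number"},"squeeze":{"type":"number"}},"required":["plan"]}

```bash
mkdir -p pics; cat > h.py <<'E'
from workcell import ctrl
import numpy as np, cv2
from scipy.spatial.transform import Rotation as R
def snap(cam,name):
    d=ctrl.get_image(cam); cv2.imwrite(f'pics/{name}.png',d['img'][:,:,::-1]); np.savez(f'pics/{name}.npz',K=d['K'],E=d['extrinsics']); return d
def px2z(name,u,v,z):
    d=np.load(f'pics/{name}.npz'); r=d['E'][:3,:3]@np.linalg.inv(d['K'])@[u,v,1]; o=d['E'][:3,3]; return o+r*(z-o[2])/r[2]
def proj(name,P):
    d=np.load(f'pics/{name}.npz'); p=d['E'][:3,:3].T@(np.array(P)-d['E'][:3,3]); q=d['K']@p; return q[:2]/q[2]
E
python3 - <<'E'
from h import *
a=snap('top','t1')['img'];b=snap('side','s1')['img']
cv2.imwrite('pics/ts.png',np.vstack([a,b])[:,:,::-1]) 
s=ctrl.sense();print({k:np.round(v,3) for k,v in s.items()},ctrl.tip_reach)
print(np.load('pics/t1.npz')['E'].round(3),np.load('pics/s1.npz')['E'].round(3))
E
```

```text
{'t': np.float64(0.1), 'qpos': array([-1.305,  0.314,  0.045,  1.304,  0.   ,  1.431]), 'joint_velocities': array([-0.001, -0.001,  0.001,  0.001,  0.001, -0.001]), 'effort': array([ 2.0000e-03, -4.8173e+01,  2.9924e+01,  1.3000e-02, -0.0000e+00,
        0.0000e+00]), 'ee_pos': array([ 0.227, -0.528,  0.249]), 'ee_rot': array([-3.075, -0.633,  0.   ]), 'ft_force': array([-0.131,  0.871,  0.31 ]), 'wrist_torque': array([ 0.003,  0.101, -0.   ]), 'grasp_force': np.float64(0.0), 'opening': np.float64(1.001)} 0.019
[[ 0.017 -0.999  0.049  0.526]
 [-1.    -0.017 -0.011  0.038]
 [ 0.011 -0.049 -0.999  0.758]
 [ 0.     0.     0.     1.   ]] [[-0.883 -0.328  0.336  0.298]
 [-0.469  0.63  -0.619  0.541]
 [-0.009 -0.704 -0.71   0.727]
 [ 0.     0.     0.     1.   ]]
```

View pics/t1.png

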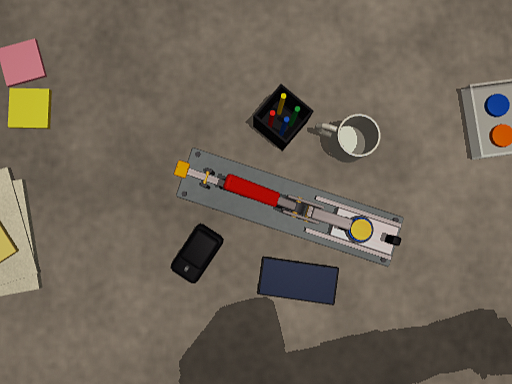

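View pics/s1.png

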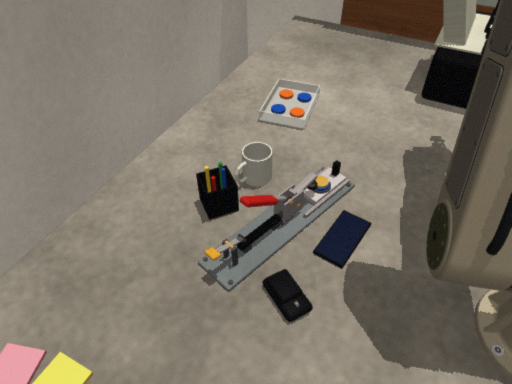

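The top view shows the plate with corners near (192,148), (403,217), (390,265) and (177,195). The knob is at (394,240) and the yellow pad at (181,169). The handle is raised, and the mug and cup are beyond the plate, with the phone and mouse nearer.

```bash
python3 - <<'E'
from h import *
im=cv2.imread('pics/t1.png');hsv=cv2.cvtColor(im,cv2.COLOR_BGR2HSV)
c=[px2z('t1',u,v,.01) for u,v in [(192,148),(403,217),(390,265),(177,195)]]
for p in c: print(p.round(4))
print([np.linalg.norm(c[i]-c[(i+1)%4]).round(4) for i in range(4)])
ctr=sum(c)/4; d=(c[0]-c[1]+c[3]-c[2]);yaw=np.arctan2(-d[0],d[1]);ey=d/np.linalg.norm(d)
print('yaw',yaw,'origin',(ctr+ey*.005).round(4))
m=(im[:,:,2]>180)&(im[:,:,1]>110)&(im[:,:,0]<90);m[:,:170]=0;m[:150]=0;m[190:]=0;m[:,200:]=0
v,u=np.nonzero(m);print(u.mean(),v.mean(),len(u));L=px2z('t1',u.mean(),v.mean(),.079);print('lever',L)
K=px2z('t1',394,240,.065);print('knob',K)
o=ctr+ey*.005;ex=np.array([ey[1],-ey[0],0])
for P in (L,K):print((P-o)@ex,(P-o)@ey)
print(o+ey*.201-[0,0,.01],o-ey*.164)
# enlarged crop
cv2.imwrite('pics/t1c.png',cv2.resize(im[140:275,165:415],None,fx=3.2,fy=3.2,interpolation=cv2.INTER_CUBIC))
E
```

```text
[0.6467 0.1539 0.01  ]
[ 0.5212 -0.2527  0.01  ]
[ 0.4296 -0.2277  0.01  ]
[0.5559 0.1803 0.01  ]
[np.float64(0.4256), np.float64(0.095), np.float64(0.4271), np.float64(0.0945)]
yaw -0.29978170337292087 origin [ 0.5398 -0.0318  0.01  ]
181.25786163522014 168.72955974842768 159
lever [0.59891495 0.1609855  0.079     ]
knob [ 0.48064991 -0.21525735  0.065     ]
-0.00047690082644614984 0.20162338856727807
-0.0023585328939013557 -0.19276444123600367
[5.99186487e-01 1.60249075e-01 8.67361738e-18] [ 0.49139773 -0.18847228  0.01      ]
```

View pics/t1c.png

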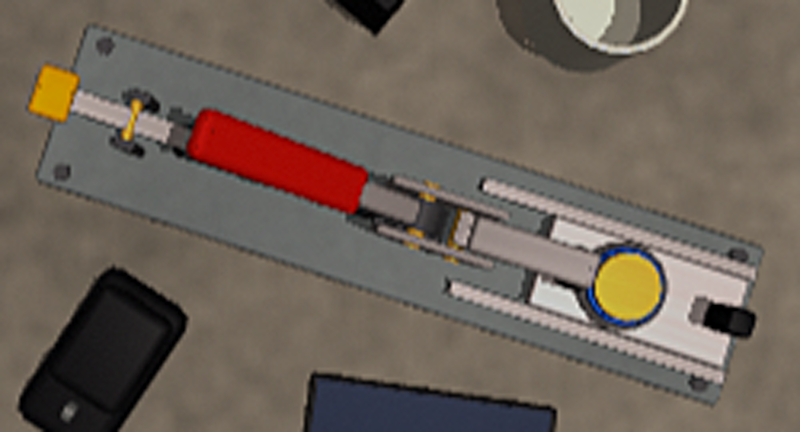

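```bash
cat >> h.py <<'E'
O=np.array([.5398,-.0318,0]); YAW=-.2998
EY=np.array([-np.sin(YAW),np.cos(YAW),0]); EX=np.array([np.cos(YAW),np.sin(YAW),0]); EZ=np.array([0,0,1.])
RT=np.column_stack([EX,-EY,-EZ])   # tool x=pliers x, tool y=-pliers y
def goto(x,y,ztip):
    s=ctrl.sense(); A=R.from_rotvec(s['ee_rot']); P=O+EX*x+EY*y+EZ*(ztip+ctrl.tip_reach)
    print('d',A.inv().apply(P-s['ee_pos']).round(4),'rot',np.degrees((A.inv()*R.from_matrix(RT)).as_rotvec()).round(2))
def where():
    s=ctrl.sense(); d=s['ee_pos']-O; print('t',s['t'].round(2),'xyz_tip',np.round([d@EX,d@EY,d[2]-ctrl.tip_reach],4),'F',s['ft_force'].round(2),'open',s['opening'].round(3),'tip',ctrl.tip_reach)
E
python3 -c "
from h import *
where();goto(0,-.245,.12)"
```

```text
Traceback (most recent call last):
  File "h.py", line 17, in where
    s=ctrl.sense(); d=s['ee_pos']-O; print('t',s['t'].round(2),'xyz_tip',np.round([d@EX,d@EY,d[2]-ctrl.tip_reach],4),'F',s['ft_force'].round(2),'open',s['opening'].round(3),'tip',ctrl.tip_reach)
                                               ^^^^^^^^^^^^
AttributeError: 'float' object has no attribute 'round'
```

```bash
sed -i "s/s\['t'\].round(2)/round(float(s['t']),2)/; s/s\['opening'\].round(3)/round(float(s['opening']),3)/; s/s\['ft_force'\].round/np.round(s['ft_force']).round/" h.py
sed -i "s/np.round(s\['ft_force'\]).round(2)/np.round(s['ft_force'],2)/" h.py
python3 -c "
from h import *
where();goto(0,-.245,.12)"
```

```text
t 0.1 xyz_tip [-0.1525 -0.5664  0.2305] F [-0.13  0.87  0.31] open 1.001 tip 0.019
d [ 0.3245 -0.1455  0.1108] rot [-1.000e-01  2.000e-02  4.043e+01]
```

Emit:
drive_tool(
  plan=[
    {"dx": 0.04,"dy": -0.018,"dz": 0.01,"rz": 8},
    {"dx": 0.08,"dy": -0.036,"dz": 0.02,"rz": 16},
    {"dx": 0.12,"dy": -0.054,"dz": 0.03,"rz": 24},
    {"dx": 0.17,"dy": -0.076,"dz": 0.045,"rz": 32},
    {"dx": 0.22,"dy": -0.098,"dz": 0.06,"rz": 40.4},
    {"dx": 0.27,"dy": -0.12,"dz": 0.08,"rz": 40.4},
    {"dx": 0.3,"dy": -0.134,"dz": 0.1,"rz": 40.4},
    {"dx": 0.3245,"dy": -0.1455,"dz": 0.11,"rz": 40.4},
    {"dx": 0.3245,"dy": -0.1455,"dz": 0.11,"rz": 40.4},
    {"dx": 0.3245,"dy": -0.1455,"dz": 0.11,"rz": 40.4},
  ],
  claw=0.0,
  squeeze=30,
)

```text
invalid input at $.plan[0]: expected keys dx, dy, dz, rx, ry, rz
```

```bash
python3 -c "
from h import *
where();goto(0,-.235,.048)
snap('side','s2');im=cv2.imread('pics/s2.png');cv2.imwrite('pics/s2c.png',cv2.resize(im[120:300,180:400],None,fx=3.2,fy=3.2,interpolation=cv2.INTER_CUBIC))"
```

```text
t 0.1 xyz_tip [-0.1525 -0.5664  0.2305] F [-0.13  0.87  0.31] open 1.001 tip 0.019
d [ 0.3309 -0.153   0.1828] rot [-1.000e-01  2.000e-02  4.043e+01]
```

View pics/s2c.png

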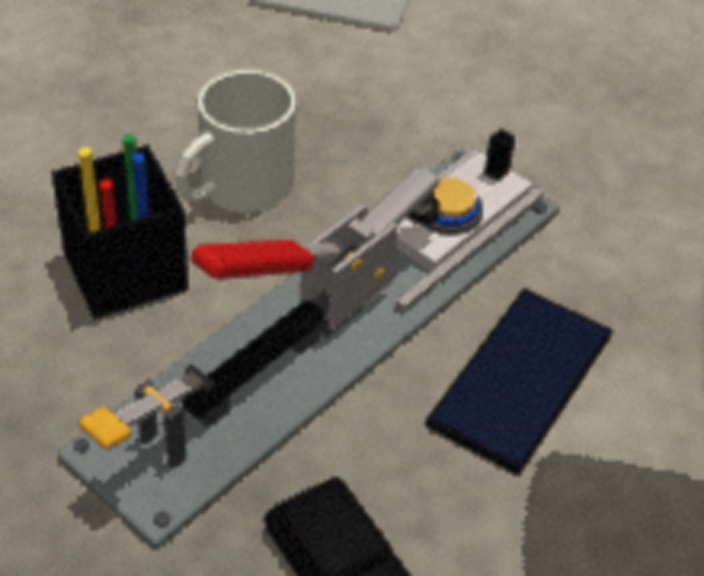

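The move was refused because every key is required. The side view shows the carriage drawn out, the brass disc proud at (455,195) and the red handle raised at (250,258). I'll resend with all the keys.

Emit:
drive_tool(
  plan=[
    {"dx": 0.04,"dy": -0.018,"dz": 0.01,"rx": 0,"ry": 0,"rz": 8},
    {"dx": 0.08,"dy": -0.036,"dz": 0.02,"rx": 0,"ry": 0,"rz": 16},
    {"dx": 0.12,"dy": -0.054,"dz": 0.03,"rx": 0,"ry": 0,"rz": 24},
    {"dx": 0.17,"dy": -0.076,"dz": 0.045,"rx": 0,"ry": 0,"rz": 32},
    {"dx": 0.22,"dy": -0.098,"dz": 0.06,"rx": 0,"ry": 0,"rz": 40.4},
    {"dx": 0.27,"dy": -0.12,"dz": 0.08,"rx": 0,"ry": 0,"rz": 40.4},
    {"dx": 0.3,"dy": -0.134,"dz": 0.1,"rx": 0,"ry": 0,"rz": 40.4},
    {"dx": 0.3245,"dy": -0.1455,"dz": 0.11,"rx": 0,"ry": 0,"rz": 40.4},
    {"dx": 0.3245,"dy": -0.1455,"dz": 0.11,"rx": 0,"ry": 0,"rz": 40.4},
    {"dx": 0.3245,"dy": -0.1455,"dz": 0.11,"rx": 0,"ry": 0,"rz": 40.4},
  ],
  claw=0.0,
  squeeze=30,
)

```text
t: 1.4
ee_pos: [0.4675, -0.2669, 0.1404]
ee_rot: [3.106, -0.468, -0.0]
ft_force: [0.3, -0.2, 0.1]
opening: 0.0
grasp_force: 0.0
```

```bash
python3 -c "
from h import *
where();goto(0,-.24,.048)
snap('wrist','w1')"
```

```text
t 1.4 xyz_tip [ 0.0004 -0.2459  0.1214] F [ 0.3  -0.23  0.15] open 0.0 tip 0.019
d [-0.0004 -0.006   0.0734] rot [0.03 0.01 0.03]
```

View pics/w1.png

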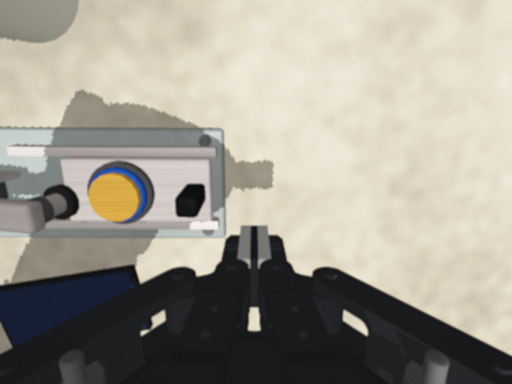

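The wrist view shows the shut fingers at (255,240), outside the plate end. The knob is at about (190,202), to -y of the badge.

```bash
python3 -c "
from h import *
for y in (-.190,-.194,-.198):
  for z in (.065,.026): print(y,z,[proj('w1',O+EX*x+EY*(y+b)+EZ*z).round(0).tolist() for x in (-.008,.008) for b in (-.008,.008)])
im=cv2.imread('pics/w1.png');g=(im.max(2)<50);n,l,st,c=cv2.connectedComponentsWithStats(g[160:225,165:225].astype('u1'));print(st,c)
print(np.load('pics/w1.npz')['E'].round(3))
"
```

```text
-0.19 0.065 [[185.0, 216.0], [163.0, 216.0], [184.0, 195.0], [161.0, 195.0]]
-0.19 0.026 [[195.0, 199.0], [176.0, 199.0], [194.0, 181.0], [175.0, 181.0]]
-0.194 0.065 [[191.0, 216.0], [168.0, 216.0], [190.0, 195.0], [167.0, 195.0]]
-0.194 0.026 [[200.0, 199.0], [181.0, 199.0], [199.0, 181.0], [180.0, 181.0]]
-0.198 0.065 [[197.0, 216.0], [174.0, 216.0], [195.0, 195.0], [172.0, 195.0]]
-0.198 0.026 [[205.0, 199.0], [186.0, 199.0], [204.0, 181.0], [185.0, 181.0]]
[[   0    0   60   65 3202]
 [  11   25   28   31  698]] [[30.47501562 30.21486571]
 [25.02722063 40.18911175]]
[[-0.296 -0.918 -0.262  0.534]
 [-0.955  0.285  0.08  -0.288]
 [ 0.001  0.274 -0.962  0.266]
 [ 0.     0.     0.     1.   ]]
```

Emit:
drive_tool(
  plan=[
    {"dx": 0,"dy": 0.004,"dz": 0.03,"rx": 0,"ry": 0,"rz": 0},
    {"dx": 0,"dy": 0.0,"dz": 0.06,"rx": 0,"ry": 0,"rz": 0},
    {"dx": 0,"dy": 0.0,"dz": 0.073,"rx": 0,"ry": 0,"rz": 0},
    {"dx": 0,"dy": 0.0,"dz": 0.073,"rx": 0,"ry": 0,"rz": 0},
    {"dx": 0,"dy": -0.01,"dz": 0.073,"rx": 0,"ry": 0,"rz": 0},
    {"dx": 0,"dy": -0.02,"dz": 0.073,"rx": 0,"ry": 0,"rz": 0},
    {"dx": 0,"dy": -0.03,"dz": 0.073,"rx": 0,"ry": 0,"rz": 0},
    {"dx": 0,"dy": -0.04,"dz": 0.073,"rx": 0,"ry": 0,"rz": 0},
    {"dx": 0,"dy": -0.048,"dz": 0.073,"rx": 0,"ry": 0,"rz": 0},
    {"dx": 0,"dy": -0.052,"dz": 0.073,"rx": 0,"ry": 0,"rz": 0},
  ],
)

```text
t: 2.7
ee_pos: [0.4838, -0.2168, 0.0678]
ee_rot: [3.106, -0.468, 0.002]
ft_force: [-0.7, -4.8, 3.3]
opening: -0.001
grasp_force: 2.1
```

```bash
python3 -c "
from h import *
where()"
```

```text
t 2.7 xyz_tip [ 0.0011 -0.1933  0.0488] F [-0.67 -4.84  3.3 ] open -0.001 tip 0.019
```

Sliding at about 4 N. I'll go on in small steps until the stop.

Emit:
drive_tool(
  plan=[
    {"dx": 0,"dy": -0.002,"dz": 0,"rx": 0,"ry": 0,"rz": 0},
    {"dx": 0,"dy": -0.004,"dz": 0,"rx": 0,"ry": 0,"rz": 0},
    {"dx": 0,"dy": -0.006,"dz": 0,"rx": 0,"ry": 0,"rz": 0},
    {"dx": 0,"dy": -0.008,"dz": 0,"rx": 0,"ry": 0,"rz": 0},
    {"dx": 0,"dy": -0.008,"dz": 0,"rx": 0,"ry": 0,"rz": 0},
  ],
)

```text
t: 3.32
ee_pos: [0.4856, -0.2092, 0.0673]
ee_rot: [-3.106, 0.468, -0.001]
ft_force: [1.1, -4.3, 1.7]
opening: -0.004
grasp_force: 1.8
```

```bash
python3 -c "
from h import *
where()"
```

```text
t 3.33 xyz_tip [ 0.0006 -0.1855  0.0483] F [ 1.14 -4.3   1.71] open -0.004 tip 0.019
```

Emit:
drive_tool(
  plan=[
    {"dx": 0,"dy": -0.002,"dz": 0,"rx": 0,"ry": 0,"rz": 0},
    {"dx": 0,"dy": -0.004,"dz": 0,"rx": 0,"ry": 0,"rz": 0},
    {"dx": 0,"dy": -0.005,"dz": 0,"rx": 0,"ry": 0,"rz": 0},
    {"dx": 0,"dy": -0.005,"dz": 0,"rx": 0,"ry": 0,"rz": 0},
  ],
)

```text
t: 3.82
ee_pos: [0.4858, -0.2087, 0.0675]
ee_rot: [3.097, -0.472, -0.003]
ft_force: [-4.8, -18.1, 1.0]
opening: -0.001
grasp_force: 9.5
```

```bash
python3 -c "
from h import *
where()"
```

```text
t 3.83 xyz_tip [ 0.0006 -0.185   0.0485] F [ -4.84 -18.11   1.03] open -0.001 tip 0.019
```

Hard stop at 18 N, with the finger face at about -172 mm, which matches home. Next I'll estimate the handle angle and plan the retreat.

```bash
python3 -c "
from h import *
for n in('t1','s1'):
  im=cv2.imread(f'pics/{n}.png').astype(int);m=(im[:,:,2]>110)&(im[:,:,1]<50)&(im[:,:,0]<50)
  k,l,st,c=cv2.connectedComponentsWithStats(m.astype('u1'));i=1+st[1:,4].argmax();print(n,st[i],c[i])
  for th in (.45,.55,.65,.75):print(th,proj(n,O+EY*(-.01+.0975*np.cos(th))+EZ*(.075+.0975*np.sin(th))).round(1))
where();goto(0,-.215,.0485);goto(0,.086,.22)"
```

```text
t1 [224 174  56  33 833] [251.07923169 189.84513806]
0.45 [248.9 189.4]
0.55 [251.6 190. ]
0.65 [254.9 190.8]
0.75 [258.8 191.8]
s1 [240 195  38  12 273] [257.54945055 199.73626374]
0.45 [257.2 206.3]
0.55 [258.8 202.2]
0.65 [260.7 198.1]
0.75 [262.9 193.9]
t 3.83 xyz_tip [ 0.0006 -0.185   0.0485] F [ -4.84 -18.11   1.03] open -0.001 tip 0.019
d [-0.0005  0.03    0.0003] rot [ 0.54  0.02 -0.15]
d [-0.0014 -0.2694 -0.1741] rot [ 0.54  0.02 -0.15]
```

Emit:
drive_tool(
  plan=[
    {"dx": 0,"dy": 0.03,"dz": 0,"rx": 0,"ry": 0,"rz": 0},
    {"dx": 0,"dy": 0.03,"dz": -0.05,"rx": 0,"ry": 0,"rz": 0},
    {"dx": 0,"dy": 0.03,"dz": -0.11,"rx": 0,"ry": 0,"rz": 0},
    {"dx": 0,"dy": 0.0,"dz": -0.165,"rx": 0,"ry": 0,"rz": 0},
    {"dx": 0,"dy": -0.06,"dz": -0.17,"rx": 0,"ry": 0,"rz": 0},
    {"dx": 0,"dy": -0.12,"dz": -0.17,"rx": 0,"ry": 0,"rz": 0},
    {"dx": 0,"dy": -0.18,"dz": -0.17,"rx": 0,"ry": 0,"rz": 0},
    {"dx": 0,"dy": -0.24,"dz": -0.17,"rx": 0,"ry": 0,"rz": 0},
    {"dx": 0,"dy": -0.27,"dz": -0.17,"rx": 0,"ry": 0,"rz": 0},
    {"dx": 0,"dy": -0.27,"dz": -0.17,"rx": 0,"ry": 0,"rz": 0},
  ],
)

```text
t: 5.08
ee_pos: [0.5488, -0.0248, 0.2368]
ee_rot: [-3.079, 0.33, -0.003]
ft_force: [0.5, 0.5, 1.2]
opening: 0.001
grasp_force: 0.0
```

```bash
python3 -c "
from h import *
where();snap('side','s3');snap('wrist','w3');a=cv2.imread('pics/s3.png')[120:300,180:400];b=cv2.imread('pics/w3.png')
cv2.imwrite('pics/c3.png',np.hstack([cv2.resize(a,(440,360)),cv2.resize(b,(360,360))]))"
```

```text
t 5.08 xyz_tip [0.0066 0.0093 0.2178] F [0.47 0.48 1.21] open 0.001 tip 0.019
```

View pics/c3.png

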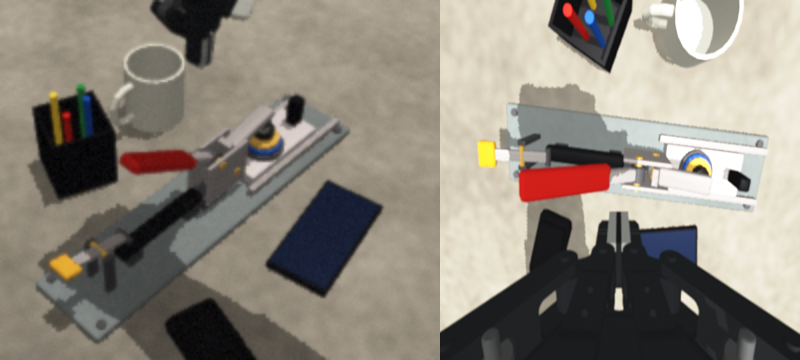

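The carriage is home with the jaw's pusher over the disc, and the handle is raised about 0.58 rad. That puts the pad at roughly y +82 mm, z 144 mm. The arm was still on its way.

Emit:
drive_tool(
  plan=[
    {"dx": 0,"dy": 0,"dz": 0,"rx": 0,"ry": 0,"rz": 0},
    {"dx": 0,"dy": 0,"dz": 0,"rx": 0,"ry": 0,"rz": 0},
    {"dx": 0,"dy": 0,"dz": 0,"rx": 0,"ry": 0,"rz": 0},
  ],
)

```text
t: 5.55
ee_pos: [0.5488, -0.0249, 0.2374]
ee_rot: [-3.079, 0.33, -0.005]
ft_force: [0.0, -0.6, 0.4]
opening: -0.002
grasp_force: 0.0
```

```bash
python3 -c "
from h import *
where();goto(0,.08,.155)"
```

```text
t 5.55 xyz_tip [0.0066 0.0093 0.2184] F [ 0.02 -0.65  0.39] open -0.002 tip 0.019
d [-0.0004 -0.0681  0.0665] rot [-2.56  0.21  4.93]
```

Emit:
drive_tool(
  plan=[
    {"dx": 0,"dy": -0.025,"dz": 0.01,"rx": -2.5,"ry": 0,"rz": 4.9},
    {"dx": 0,"dy": -0.05,"dz": 0.025,"rx": -2.5,"ry": 0,"rz": 4.9},
    {"dx": 0,"dy": -0.068,"dz": 0.045,"rx": -2.5,"ry": 0,"rz": 4.9},
    {"dx": 0,"dy": -0.068,"dz": 0.06,"rx": -2.5,"ry": 0,"rz": 4.9},
    {"dx": 0,"dy": -0.068,"dz": 0.066,"rx": -2.5,"ry": 0,"rz": 4.9},
    {"dx": 0,"dy": -0.068,"dz": 0.066,"rx": -2.5,"ry": 0,"rz": 4.9},
  ],
)

```text
t: 6.3
ee_pos: [0.5498, -0.0194, 0.1735]
ee_rot: [-3.075, 0.318, 0.004]
ft_force: [1.1, 1.0, 1.0]
opening: 0.001
grasp_force: 0.0
```

```bash
python3 -c "
from h import *
where();goto(0,.08,.155)"
```

```text
t 6.3 xyz_tip [0.0059 0.0148 0.1545] F [1.08 1.04 1.05] open 0.001 tip 0.019
d [ 0.0003 -0.0654  0.0027] rot [-2.8   0.57  5.38]
```

```bash
python3 -c "
from h import *
print(np.round(ctrl.sense()['qpos'],3))"
```

```text
[-0.207  0.302 -0.162  1.115  0.049  3.141]
```

Joint 6 is at its limit. I'll turn the tool back 90° (tool x along pliers +y) and go above the pad.

Emit:
drive_tool(
  plan=[
    {"dx": 0,"dy": 0,"dz": -0.03,"rx": 0,"ry": 0,"rz": -9},
    {"dx": 0,"dy": 0,"dz": -0.045,"rx": 0,"ry": 0,"rz": -18},
    {"dx": 0,"dy": -0.01,"dz": -0.045,"rx": 0,"ry": 0,"rz": -27},
    {"dx": 0,"dy": -0.02,"dz": -0.045,"rx": 0,"ry": 0,"rz": -36},
    {"dx": 0,"dy": -0.03,"dz": -0.045,"rx": 0,"ry": 0,"rz": -45},
    {"dx": 0,"dy": -0.04,"dz": -0.045,"rx": 0,"ry": 0,"rz": -54},
    {"dx": 0,"dy": -0.05,"dz": -0.045,"rx": 0,"ry": 0,"rz": -63},
    {"dx": 0,"dy": -0.06,"dz": -0.045,"rx": 0,"ry": 0,"rz": -72},
    {"dx": 0,"dy": -0.065,"dz": -0.045,"rx": 0,"ry": 0,"rz": -80},
    {"dx": 0,"dy": -0.065,"dz": -0.045,"rx": 0,"ry": 0,"rz": -84},
  ],
)

```text
t: 7.55
ee_pos: [0.5638, 0.042, 0.2233]
ee_rot: [-2.505, -1.833, -0.052]
ft_force: [-0.5, 0.2, -0.6]
opening: 0.002
grasp_force: 0.0
```

```bash
sed -i 's/^RT=.*/RT=np.column_stack([EY,EX,-EZ]) # tool x=pliers y, y=pliers x/' h.py; python3 -c "
from h import *
print(np.round(ctrl.sense()['qpos'],3));where();goto(0,.08,.155)"
```

```text
[-0.093  0.299 -0.041  1.23   0.05   1.786]
t 7.55 xyz_tip [0.0011 0.0776 0.2043] F [-0.48  0.24 -0.58] open 0.002 tip 0.019
d [-0.     -0.0007  0.0494] rot [-0.54 -2.79 -0.43]
```

Emit:
drive_tool(
  plan=[
    {"dx": 0.001,"dy": -0.001,"dz": 0.025,"rx": -0.5,"ry": -2.8,"rz": -0.4},
    {"dx": 0.002,"dy": -0.001,"dz": 0.049,"rx": -0.5,"ry": -2.8,"rz": -0.4},
    {"dx": 0.003,"dy": -0.001,"dz": 0.054,"rx": -0.5,"ry": -2.8,"rz": -0.4},
    {"dx": 0.004,"dy": -0.001,"dz": 0.059,"rx": -0.5,"ry": -2.8,"rz": -0.4},
    {"dx": 0.006,"dy": -0.001,"dz": 0.064,"rx": -0.5,"ry": -2.8,"rz": -0.4},
    {"dx": 0.008,"dy": -0.001,"dz": 0.069,"rx": -0.5,"ry": -2.8,"rz": -0.4},
    {"dx": 0.01,"dy": -0.001,"dz": 0.074,"rx": -0.5,"ry": -2.8,"rz": -0.4},
    {"dx": 0.012,"dy": -0.001,"dz": 0.079,"rx": -0.5,"ry": -2.8,"rz": -0.4},
  ],
)

```text
t: 8.55
ee_pos: [0.5682, 0.0578, 0.1468]
ee_rot: [2.531, 1.86, 0.005]
ft_force: [-0.1, 1.9, 9.3]
opening: -0.001
grasp_force: 3.9
```

```bash
python3 -c "
from h import *
where();goto(0,.1,.1)"
```

```text
t 8.55 xyz_tip [0.0007 0.094  0.1278] F [-0.12  1.91  9.27] open -0.001 tip 0.019
d [ 0.0059 -0.0008  0.0278] rot [ 0.13 -0.13 -0.22]
```

Emit:
drive_tool(
  plan=[
    {"dx": 0.002,"dy": -0.001,"dz": 0.004,"rx": 0,"ry": 0,"rz": 0},
    {"dx": 0.003,"dy": -0.001,"dz": 0.008,"rx": 0,"ry": 0,"rz": 0},
    {"dx": 0.004,"dy": -0.001,"dz": 0.012,"rx": 0,"ry": 0,"rz": 0},
    {"dx": 0.005,"dy": -0.001,"dz": 0.016,"rx": 0,"ry": 0,"rz": 0},
    {"dx": 0.006,"dy": -0.001,"dz": 0.02,"rx": 0,"ry": 0,"rz": 0},
    {"dx": 0.007,"dy": -0.001,"dz": 0.024,"rx": 0,"ry": 0,"rz": 0},
    {"dx": 0.008,"dy": -0.001,"dz": 0.028,"rx": 0,"ry": 0,"rz": 0},
  ],
)

```text
t: 9.43
ee_pos: [0.5695, 0.0657, 0.118]
ee_rot: [2.532, 1.86, 0.004]
ft_force: [-0.8, 2.3, 7.9]
opening: 0.0
grasp_force: 4.0
```

```bash
python3 -c "
from h import *
where()"
```

```text
t 9.43 xyz_tip [-0.0004  0.1019  0.099 ] F [-0.83  2.35  7.9 ] open 0.0 tip 0.019
```

Emit:
drive_tool(
  plan=[
    {"dx": 0.001,"dy": 0,"dz": 0.002,"rx": 0,"ry": 0,"rz": 0},
    {"dx": 0.001,"dy": 0,"dz": 0.004,"rx": 0,"ry": 0,"rz": 0},
    {"dx": 0.002,"dy": 0,"dz": 0.006,"rx": 0,"ry": 0,"rz": 0},
    {"dx": 0.002,"dy": 0,"dz": 0.008,"rx": 0,"ry": 0,"rz": 0},
  ],
)

```text
t: 9.93
ee_pos: [0.5704, 0.0669, 0.1102]
ee_rot: [2.531, 1.858, 0.003]
ft_force: [-0.7, 0.6, 7.0]
opening: -0.004
grasp_force: 3.6
```

Emit:
drive_tool(
  plan=[
    {"dx": 0,"dy": 0,"dz": 0.0015,"rx": 0,"ry": 0,"rz": 0},
    {"dx": 0,"dy": 0,"dz": 0.003,"rx": 0,"ry": 0,"rz": 0},
  ],
)

```text
t: 10.18
ee_pos: [0.5696, 0.0674, 0.1066]
ee_rot: [-2.532, -1.859, -0.002]
ft_force: [0.1, 1.9, 5.0]
opening: 0.002
grasp_force: 2.3
```

Emit:
drive_tool(
  plan=[
    {"dx": 0,"dy": 0,"dz": 0.001,"rx": 0,"ry": 0,"rz": 0},
    {"dx": 0,"dy": 0,"dz": 0.002,"rx": 0,"ry": 0,"rz": 0},
  ],
)

```text
t: 10.42
ee_pos: [0.5693, 0.0671, 0.1039]
ee_rot: [-2.532, -1.859, 0.0]
ft_force: [1.1, 1.4, 4.4]
opening: -0.003
grasp_force: 2.0
```

Force is fading, and the tip is now at 85 mm.

Emit:
drive_tool(
  plan=[
    {"dx": 0,"dy": 0,"dz": 0.001,"rx": 0,"ry": 0,"rz": 0},
    {"dx": 0,"dy": 0,"dz": 0.002,"rx": 0,"ry": 0,"rz": 0},
  ],
)

```text
t: 10.68
ee_pos: [0.568, 0.0669, 0.101]
ee_rot: [-2.531, -1.858, 0.004]
ft_force: [-0.3, -0.8, 4.6]
opening: -0.002
grasp_force: 2.1
```

Emit:
drive_tool(
  plan=[
    {"dx": 0,"dy": 0,"dz": 0.001,"rx": 0,"ry": 0,"rz": 0},
    {"dx": 0,"dy": 0,"dz": 0.002,"rx": 0,"ry": 0,"rz": 0},
  ],
)

```text
t: 10.92
ee_pos: [0.5678, 0.0669, 0.0988]
ee_rot: [-2.531, -1.858, 0.005]
ft_force: [0.1, -0.1, -0.2]
opening: 0.001
grasp_force: 0.0
```

Emit:
drive_tool(
  plan=[
    {"dx": 0,"dy": 0,"dz": 0.001,"rx": 0,"ry": 0,"rz": 0},
    {"dx": 0,"dy": 0,"dz": 0.002,"rx": 0,"ry": 0,"rz": 0},
  ],
)

```text
t: 11.18
ee_pos: [0.5679, 0.0669, 0.0969]
ee_rot: [-2.531, -1.858, 0.004]
ft_force: [-1.0, 0.1, 1.3]
opening: 0.0
grasp_force: 0.5
```

The force dropped to zero, so it went over centre. I'll ease on towards the stop.

Emit:
drive_tool(
  plan=[
    {"dx": 0,"dy": 0,"dz": 0.001,"rx": 0,"ry": 0,"rz": 0},
    {"dx": 0,"dy": 0,"dz": 0.002,"rx": 0,"ry": 0,"rz": 0},
  ],
)

```text
t: 11.42
ee_pos: [0.5686, 0.0668, 0.096]
ee_rot: [-2.532, -1.859, 0.002]
ft_force: [-1.9, 0.0, 9.7]
opening: 0.001
grasp_force: 4.7
```

Emit:
drive_tool(
  plan=[
    {"dx": 0,"dy": 0,"dz": -0.015,"rx": 0,"ry": 0,"rz": 0},
    {"dx": 0,"dy": 0,"dz": -0.04,"rx": 0,"ry": 0,"rz": 0},
    {"dx": 0,"dy": 0,"dz": -0.06,"rx": 0,"ry": 0,"rz": 0},
    {"dx": 0.03,"dy": 0,"dz": -0.06,"rx": 0,"ry": 0,"rz": 0},
    {"dx": 0.06,"dy": 0,"dz": -0.06,"rx": 0,"ry": 0,"rz": 0},
    {"dx": 0.09,"dy": 0,"dz": -0.06,"rx": 0,"ry": 0,"rz": 0},
    {"dx": 0.1,"dy": 0,"dz": -0.06,"rx": 0,"ry": 0,"rz": 0},
    {"dx": 0.1,"dy": 0,"dz": -0.06,"rx": 0,"ry": 0,"rz": 0},
  ],
)

```text
t: 12.42
ee_pos: [0.5983, 0.1627, 0.1553]
ee_rot: [-2.53, -1.86, 0.003]
ft_force: [-0.4, -0.6, -0.6]
opening: 0.0
grasp_force: 0.0
```

```bash
python3 -c "
from h import *
P=px2z('t1',283,112,.085)-O;print('cup',P@EX,P@EY)
print(np.round(ctrl.sense()['qpos'],3));where();goto(0,.204,.09)
snap('side','s4');snap('wrist','w4');a=cv2.imread('pics/s4.png')[120:300,180:400];b=cv2.imread('pics/w4.png')
cv2.imwrite('pics/c4.png',np.hstack([cv2.resize(a,(440,360)),cv2.resize(b,(360,360))]))"
```

```text
cup 0.14837469151023921 0.06434246277743023
[1.360e-01 4.420e-01 1.000e-03 1.132e+00 0.000e+00 2.010e+00]
t 12.43 xyz_tip [-0.0016  0.2031  0.1363] F [-0.35 -0.63 -0.64] open 0.0 tip 0.019
d [0.0009 0.0017 0.0463] rot [-0.14  0.06 -0.18]
```

View pics/c4.png

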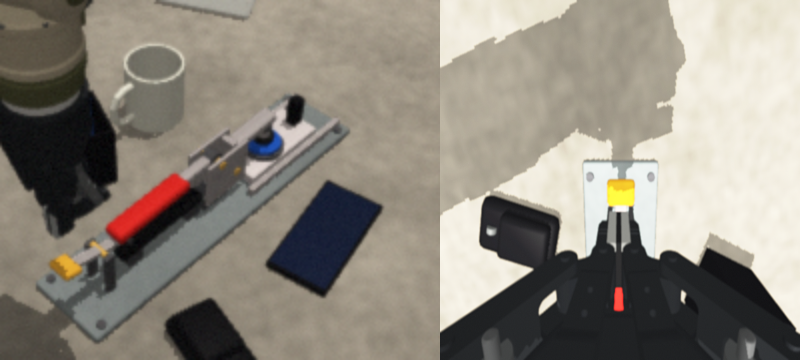

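The handle stays down at (148,205), locked, and the brass disc is pressed in at (265,142). The fingers are above the yellow pad, so I'll push the lever next.

Emit:
drive_tool(
  plan=[
    {"dx": 0.001,"dy": 0.002,"dz": 0.03,"rx": 0,"ry": 0,"rz": 0},
    {"dx": 0.001,"dy": 0.002,"dz": 0.05,"rx": 0,"ry": 0,"rz": 0},
    {"dx": 0.001,"dy": 0.002,"dz": 0.056,"rx": 0,"ry": 0,"rz": 0},
    {"dx": 0.001,"dy": 0.002,"dz": 0.06,"rx": 0,"ry": 0,"rz": 0},
    {"dx": 0.001,"dy": 0.002,"dz": 0.064,"rx": 0,"ry": 0,"rz": 0},
    {"dx": 0.001,"dy": 0.002,"dz": 0.068,"rx": 0,"ry": 0,"rz": 0},
    {"dx": 0.001,"dy": 0.002,"dz": 0.072,"rx": 0,"ry": 0,"rz": 0},
    {"dx": 0.001,"dy": 0.002,"dz": 0.076,"rx": 0,"ry": 0,"rz": 0},
  ],
)

```text
t: 13.52
ee_pos: [0.6011, 0.1633, 0.0795]
ee_rot: [-2.531, -1.859, 0.0]
ft_force: [-0.0, 3.4, 3.3]
opening: -0.001
grasp_force: 2.0
```

Emit:
drive_tool(
  plan=[
    {"dx": 0,"dy": 0,"dz": 0.002,"rx": 0,"ry": 0,"rz": 0},
    {"dx": 0,"dy": 0,"dz": 0.004,"rx": 0,"ry": 0,"rz": 0},
    {"dx": 0,"dy": 0,"dz": 0.006,"rx": 0,"ry": 0,"rz": 0},
  ],
)

```text
t: 13.9
ee_pos: [0.6008, 0.1626, 0.0733]
ee_rot: [-2.532, -1.859, 0.002]
ft_force: [-0.4, 0.1, 3.8]
opening: 0.002
grasp_force: 2.1
```

Emit:
drive_tool(
  plan=[
    {"dx": 0,"dy": 0,"dz": 0.002,"rx": 0,"ry": 0,"rz": 0},
    {"dx": 0,"dy": 0,"dz": 0.004,"rx": 0,"ry": 0,"rz": 0},
    {"dx": 0,"dy": 0,"dz": 0.006,"rx": 0,"ry": 0,"rz": 0},
  ],
)

```text
t: 14.28
ee_pos: [0.6004, 0.1621, 0.0672]
ee_rot: [-2.532, -1.859, 0.004]
ft_force: [0.1, -1.1, 5.5]
opening: -0.002
grasp_force: 2.2
```

Emit:
drive_tool(
  plan=[
    {"dx": -0.001,"dy": 0,"dz": 0.002,"rx": 0,"ry": 0,"rz": 0},
    {"dx": -0.001,"dy": 0,"dz": 0.004,"rx": 0,"ry": 0,"rz": 0},
  ],
)

```text
t: 14.52
ee_pos: [0.6002, 0.1613, 0.0634]
ee_rot: [-2.532, -1.859, 0.003]
ft_force: [0.5, 0.2, 5.6]
opening: -0.005
grasp_force: 2.3
```

Emit:
drive_tool(
  plan=[
    {"dx": -0.001,"dy": 0,"dz": 0.002,"rx": 0,"ry": 0,"rz": 0},
    {"dx": -0.001,"dy": 0,"dz": 0.004,"rx": 0,"ry": 0,"rz": 0},
  ],
)

```text
t: 14.78
ee_pos: [0.6, 0.1605, 0.0595]
ee_rot: [-2.532, -1.859, 0.003]
ft_force: [0.4, -0.5, 6.0]
opening: 0.001
grasp_force: 2.4
```

```bash
python3 -c "
from h import *
where()
for n in ('top','side'):
  im=ctrl.get_image(n)['img'].astype(int);m=(im[:,:,0]>110)&(im[:,:,1]<50)&(im[:,:,2]<50)
  k,l,st,c=cv2.connectedComponentsWithStats(m.astype('u1'));i=1+st[1:,4].argmax();print(n,st[i],c[i])"
```

```text
t 14.78 xyz_tip [0.0007 0.2015 0.0405] F [ 0.35 -0.49  5.97] open 0.001 tip 0.019
top [222 174  57  33 863] [249.75318656 189.65701043]
side [239 196  39  13 305] [257.1147541  201.92459016]
```

The handle has sprung up. I'll lift off and check.

Emit:
drive_tool(
  plan=[
    {"dx": 0.003,"dy": 0,"dz": -0.015,"rx": 0,"ry": 0,"rz": 0},
    {"dx": 0.005,"dy": 0,"dz": -0.035,"rx": 0,"ry": 0,"rz": 0},
    {"dx": 0.02,"dy": 0,"dz": -0.07,"rx": 0,"ry": 0,"rz": 0},
    {"dx": 0.04,"dy": 0,"dz": -0.12,"rx": 0,"ry": 0,"rz": 0},
    {"dx": 0.06,"dy": 0,"dz": -0.16,"rx": 0,"ry": 0,"rz": 0},
    {"dx": 0.07,"dy": 0,"dz": -0.18,"rx": 0,"ry": 0,"rz": 0},
    {"dx": 0.07,"dy": 0,"dz": -0.18,"rx": 0,"ry": 0,"rz": 0},
    {"dx": 0.07,"dy": 0,"dz": -0.18,"rx": 0,"ry": 0,"rz": 0},
  ],
)

```text
t: 15.88
ee_pos: [0.6203, 0.2271, 0.2377]
ee_rot: [-2.531, -1.858, 0.007]
ft_force: [-0.6, 0.2, 0.5]
opening: 0.001
grasp_force: 0.0
```

```bash
python3 -c "
from h import *
where();snap('side','s5');snap('top','t5');a=cv2.imread('pics/s5.png')[140:290,190:370];b=cv2.imread('pics/t5.png')[80:310,165:415]
cv2.imwrite('pics/c5.png',np.hstack([cv2.resize(a,(400,360),interpolation=cv2.INTER_CUBIC),cv2.resize(b,(390,360),interpolation=cv2.INTER_CUBIC)]))
im=cv2.imread('pics/s5.png').astype(int);m=(im[:,:,2]>110)&(im[:,:,1]<50)&(im[:,:,0]<50)
k,l,st,c=cv2.connectedComponentsWithStats(m.astype('u1'));i=1+st[1:,4].argmax();print(st[i],c[i])"
```

```text
t 15.88 xyz_tip [0.0004 0.2711 0.2187] F [-0.57  0.21  0.46] open 0.001 tip 0.019
[239 196  39  13 304] [257.24671053 201.83881579]
```

View pics/c5.png

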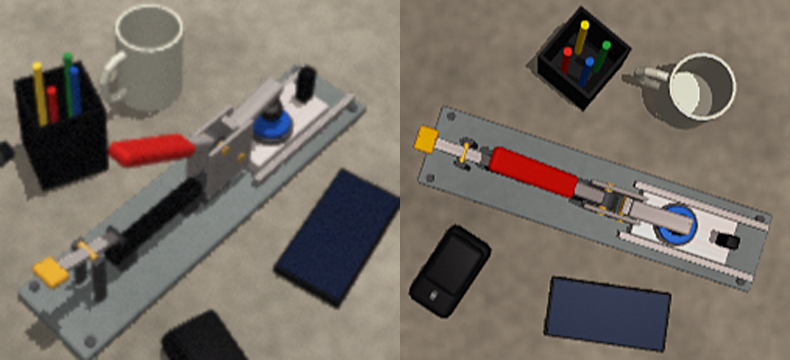

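```bash
python3 -c "
from h import *
for y in (-.164,-.169): print(y,[proj('t5',O+EX*x+EY*(y+b)+EZ*.065).round(1).tolist() for x in (-.008,.008) for b in (-.008,.008)],[proj('s5',O+EX*x+EY*(y+b)+EZ*.065).round(1).tolist() for x in (-.008,.008) for b in (-.008,.008)])
T=cv2.imread('pics/t5.png')[205:250,330:410];S=cv2.imread('pics/s5.png')[160:205,290:370]
for n,a in(('t',T),('s',S)):
  g=(a.max(2)<45).astype('u1');k,l,st,c=cv2.connectedComponentsWithStats(g);o={'t':(330,205),'s':(290,160)}[n];print(n,[(s[0]+o[0],s[1]+o[1],*s[2:]) for s in st[1:] if s[4]>25])
cv2.imwrite('pics/c6.png',np.hstack([cv2.resize(x,(400,225),interpolation=cv2.INTER_CUBIC) for x in (T,S)]))"
```

```text
-0.164 [[381.9, 239.4], [373.3, 236.6], [384.6, 230.8], [376.0, 228.0]] [[332.5, 168.8], [328.4, 172.0], [327.3, 165.8], [323.2, 168.9]]
-0.169 [[384.6, 240.3], [376.0, 237.5], [387.3, 231.7], [378.7, 228.8]] [[333.8, 167.9], [329.7, 171.0], [328.6, 164.8], [324.5, 167.9]]
t [(np.int32(367), np.int32(229), np.int32(16), np.int32(10), np.int32(112))]
s [(np.int32(323), np.int32(168), np.int32(9), np.int32(14), np.int32(89))]
```

View pics/c6.png

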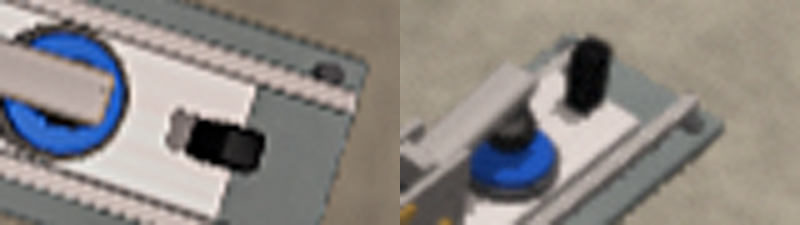

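The knob edge is at column 383, where it should be when home. The brass is pressed flush and the jaw is up off it.

```bash
python3 -c "
from workcell import ctrl
print(ctrl.hand_in())"
```

```text
the job is handed in; nothing more can be done
None
```

The job is handed in: the carriage is home, the badge was pressed by locking the pliers (about 10 N at most read on the handle), and the release lever then sprung the jaw open, with the mug, pen cup, mouse and phone left alone.

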